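# Return two airways to their own sloped slots

## Robot

A 6-joint arm with a two-finger parallel gripper is mounted at the origin on the work surface. World frame = base frame: x ahead of the robot, y to its left, z up, the work surface at z = 0. Lengths are in mm, angles in rad, forces in N, time in s.
With the tool pointing down it reaches from about 350 to 875 mm from the base axis. Payload 4.2 kg.
Tool frame: the origin (TCP) lies midway between the tips of the shut fingers; the grasp point (between the pads) lies 19 mm behind it (arm.tcp_to_grasp is the distance from the TCP to the grasp point, in mm); z points along the fingers, y is the line along which they close (so a half turn about z gives the same grasp; the last joint's range is limited). The gripper opens to 85 mm and grips with 20 to 120 N. Pads are 22 mm wide; open, the fingers measure 114 mm over their backs; the gripper's body (76 mm by 85 mm) begins 54 mm behind the grasp point. The pads swing forward as they close: fully open they stand 13 mm farther back than shut.
Start: joints at [-1.071, 0.385, 0.008, 0, -1.194, -0.259], TCP at [149.067, -606.942, 211.212] pointing down, gripper open.
Joint ranges: [-3.14, 3.14], [-1.21, 2.06], [-1.07, 1.41], [-3.16, 2.05], [-2.99, -0.16], [-3.1, 3.1]. Speed limits (rad/s): [2.79, 2.79, 3.14, 3.14, 3.14, 3.14].

## Interface

Orientations are given as a unit quaternion [x, y, z, w].
In Python, from bench import arm, get_image gives the robot as it stands.
- The arm moves only by the tool drive_tool, never from a script. Its argument "deltas" is a list of rows, each a list of 2 entries, a list of its own where there are three numbers: the shift along the tool's x, y, z in cm, then the turn, a rotation vector about the tool's x, y, z in degrees. In form: [[[x, y, z], [ax, ay, az]], ...]. A call has 1 to 12 rows; each row shifts and turns the commanded pose from where the row before left it, along the tool's axes as they then stand; what a row does not reach is not made up. A row lasts 1/10 s, in which the tool goes at most 50 mm and 8.59 degrees, less where a joint would pass 70% of its speed; a pose out of reach is approached as far as the arm can. A call with a gripper value outside its range is refused whole. "claw" is the finger opening in cm, from 0 to 8.54, set as the call begins (left out, the last holds). The fingers move at their own pace and stop on an object; the grip force is fixed at half the most. Time passes only in rows, so rows that do not move let the fingers close. It gives the time, the measured TCP pose, the force, the opening and the grip force at its end, in the units of the state.
- arm.read_state(): the state, without advancing time (a new reading comes with each control period).
- get_image(name): name is "side" or "top" or "wrist"; returns a dict with "img" (400x640x3 uint8, red, green, blue), "fx", "fy", "cx", "cy" (pixels), "eye" and "orientation" of the camera in the world; the wrist camera has in their place "mount" (4x4, takes a point from camera to tool coordinates, whose origin is the TCP and whose axes are the flange's). Camera axes: x right, y down, z forward; pixel columns grow to the right and rows downward; lengths in mm; the calibration is good to about 2 mm. A picture is of the moment at which its call begins: read the wrist's pose just before it. There is no depth.
- arm.job_done(): hands the job in; it is judged then, once.
The state is a dict: "clock": time; "joints": joint angles; "joint_vel": joint speeds; "joint_efforts": joint torques, N m; "position": TCP position; "ee_rot": TCP orientation; "contact_force": force on the tool from outside, world axes, zero at the start; "wrist_torque": the same for the moment, N m; "gripper_width": finger opening in mm; "grasp_force": force on a finger pad.
Only numpy, scipy, OpenCV 4.12 (cv2) and the standard library are available. Lean on these libraries where they do the work, as an engineer would, in place of code of your own. Each camera call takes 0.05 s, during which the arm holds its last target. There are 200 camera calls.

## Task

Put the longest and the shortest green airway from the turntable back into their own slots on the sloped rack, each one lying flat on the slot floor over its full-size silhouette, with its flange at the upper end as drawn. The middle-sized airway is for the case being packed: leave it and everything else on the turntable where they are.

Things in the scene. Friction and masses are not known exactly. Their poses are not given: they have to be found in the camera images.
- airway_small: The shortest of three green plastic airways: J-shaped bar lying on its side, 64 x 30 mm overall, 18 mm thick. Origin: middle of that outline, on the underside. +x to the flange end (cross plate 5 mm thick, 22 mm wide), +z up. From x = 0 to the flange the bar is straight, 11 mm wide, at y = +4.2 mm; towards -x it curves to -y down to the tip.
- slot_small: Slot of the shortest airway: recess 76 x 42 mm, walls 6 mm high, in a white tray sloping 20 degrees, rising away from the robot; full-size black silhouette on its floor, 1 black dot on the lower rim. Origin: centre of the floor, 65 mm above the counter. +x up the slope, +y across to the left, +z out of the floor. An airway home has its slot's origin and axes.
- grip_small (a point): Middle of the straight 11 mm wide bar of airway_small, 11 mm from its origin towards the flange, y = +4.2 mm, 9 mm above its underside: a good place to grip, closing along the airway's y.
- airway_medium: The middle-sized of three green plastic airways: J-shaped bar lying on its side, 82 x 38 mm overall, 18 mm thick. Origin: middle of that outline, on the underside. +x to the flange end (cross plate 5 mm thick, 28 mm wide), +z up. From x = 0 to the flange the bar is straight, 11 mm wide, at y = +5.0 mm; towards -x it curves to -y down to the tip.
- slot_medium: Slot of the middle-sized airway: recess 94 x 50 mm, walls 6 mm high, in a white tray sloping 20 degrees, rising away from the robot; full-size black silhouette on its floor, 2 black dots on the lower rim. Origin: centre of the floor, 65 mm above the counter. +x up the slope, +y across to the left, +z out of the floor. An airway home has its slot's origin and axes.
- airway_large: The longest of three green plastic airways: J-shaped bar lying on its side, 100 x 46 mm overall, 18 mm thick. Origin: middle of that outline, on the underside. +x to the flange end (cross plate 5 mm thick, 34 mm wide), +z up. From x = 0 to the flange the bar is straight, 11 mm wide, at y = +5.8 mm; towards -x it curves to -y down to the tip.
- slot_large: Slot of the longest airway: recess 112 x 58 mm, walls 6 mm high, in a white tray sloping 20 degrees, rising away from the robot; full-size black silhouette on its floor, 3 black dots on the lower rim. Origin: centre of the floor, 65 mm above the counter. +x up the slope, +y across to the left, +z out of the floor. An airway home has its slot's origin and axes.
- grip_large (a point): Middle of the straight 11 mm wide bar of airway_large, 17 mm from its origin towards the flange, y = +5.8 mm, 9 mm above its underside: a good place to grip, closing along the airway's y.
- turntable: White round turntable, 380 mm across, braked so that it does not turn; origin at its centre on the counter, flat top 28 mm above the counter.
- laryngoscope_handle: Chrome handle lying on the turntable, 133 mm long along its x, 28 mm thick; origin on the underside at mid-length. Bystander.
- penlight: Steel penlight lying on the turntable, 130 mm long along its x, 15 mm thick; origin on the underside at mid-length. Bystander.
- oximeter: Black finger pulse oximeter on the turntable, 60 x 34 x 30 mm; origin under its centre. Bystander.
- bone_drill: Yellow pistol-shaped bone drill lying on its side on the turntable, about 100 x 105 mm and 40 mm high; origin under its middle. Bystander.
There are look-alikes about, which are no part of the job. What is shaped like the airway_large but red is not meant. Leave any blue look-alike of the airway_small alone.

How it is judged (in metres and radians):
At the end, for the whole second after the job is handed in: Longest and shortest airway at rest in their own slots: origins within 11 mm along and across the slope and 4 mm in height, flat on the floor (within 0.09 rad), flange towards the upper end. Middle airway, handle, penlight, oximeter and drill within 30 mm of their starts (x of airway_large in the frame of slot_large between -0.011 and 0.011 m and y of airway_large in the frame of slot_large between -0.011 and 0.011 m and z of airway_large in the frame of slot_large between -0.004 and 0.004 m and angle between the z axis of airway_large and the z axis of slot_large, either way round below 0.09 rad and x of grip_large in the frame of slot_large above 0 m and linear speed of each of airway_large, airway_small below 0.01 m/s and angular speed of each of airway_large, airway_small below 0.1 rad/s and x of airway_small in the frame of slot_small between -0.011 and 0.011 m and y of airway_small in the frame of slot_small between -0.011 and 0.011 m and z of airway_small in the frame of slot_small between -0.004 and 0.004 m and angle between the z axis of airway_small and the z axis of slot_small, either way round below 0.09 rad and x of grip_small in the frame of slot_small above 0 m and distance of each of airway_medium, laryngoscope_handle, penlight, oximeter, bone_drill from where it was at the start of the episode below 0.03 m); the robot touches nothing.
It fails at once if The middle-sized airway or another bystander on the turntable is moved by more than 30 mm (distance of any of airway_medium, laryngoscope_handle, penlight, oximeter, bone_drill from where it was at the start of the episode above 0.03 m).
It also fails if it takes over 58 s, if anything falls off the work surface, if the arm or the gripper's body presses on something with over 40 N, if the wrist force passes 120 N, or if a joint passes its speed limit or range.

## Working session

There is one attempt and no reset: what is moved stays moved. The work goes in short steps, Python scripts to look and compute and a tool call to move; the robot and the scene stay as the last step left them, time stands still between calls to the robot, and variables do not carry over. Pictures are saved under pics/ and viewed, at most 10 in all, crops included, and the job is handed in when it is done.

Besides the shell and the picture viewer there is one more tool, called after "Emit:" by a JSON object that holds its "fn" and its "kwargs", one argument or row to a line. drive_tool: Moves the arm, as the interface text tells. Its arguments: {"type":"object","properties":{"deltas":{"type":"array"},"claw":{"type":"number"}},"required":["deltas"]}

```bash
ls; mkdir -p pics
cat > h.py <<'E'
import numpy as np, cv2
from bench import arm, get_image
from scipy.spatial.transform import Rotation as R
np.set_printoptions(precision=2,suppress=True)
def rotof(o):
    o=np.array(o); return o if o.shape==(3,3) else R.from_quat(o).as_matrix()
def cam(g,s=None):
    if 'mount' in g:
        M=np.array(g['mount']); Rt=rotof(s['ee_rot'])
        return np.array(s['position'])+Rt@M[:3,3], Rt@M[:3,:3]
    return np.array(g['eye']), rotof(g['orientation'])
def ray(g,uv,s=None):
    e,C=cam(g,s); uv=np.atleast_2d(uv).astype(float)
    d=np.c_[(uv[:,0]-g['cx'])/g['fx'],(uv[:,1]-g['cy'])/g['fy'],np.ones(len(uv))]@C.T
    return e,d
def onplane(g,uv,z,s=None):
    e,d=ray(g,uv,s); return e+d*((z-e[2])/d[:,2])[:,None]
def proj(g,P,s=None):
    e,C=cam(g,s); q=(np.atleast_2d(P)-e)@C
    return np.c_[q[:,0]/q[:,2]*g['fx']+g['cx'],q[:,1]/q[:,2]*g['fy']+g['cy']]
E
python3 - <<'E'
from h import *
s=arm.read_state();print(s['position'],s['ee_rot'],s['clock'])
for n in('top','side'):
    g=get_image(n);print(n,g['eye'],rotof(g['orientation']).tolist(),g['fx'],g['cx'],g['cy'])
    cv2.imwrite(f'pics/{n}0.png',g['img'][...,::-1])
print(arm.tcp_to_grasp)
E
```

```text
pics
[ 148.9  -606.35  210.11] [-0.12  0.99  0.   -0.  ] 0.0
top [ 373.14   72.56 1177.04] [[0.023652737821822548, -0.9965698392844629, 0.07930386763627642], [-0.9996567824416676, -0.024470440146870706, -0.00935493866314508], [0.011263450266455352, -0.07905537924492137, -0.9968065919226944]] 459.8082317142345 316.07445592190584 198.38186790202076
side [ 303.23 -681.61 1004.8 ] [[0.9734957827650983, -0.17431274023972107, 0.14805752101358388], [-0.2287045480167589, -0.7407348538867715, 0.6316693011012909], [-0.00043664060544079675, -0.6487888291481773, -0.7609683728759815]] 395.584774574429 330.12222631202144 199.50981677125603
18.700000000000003
```

View pics/top0.png

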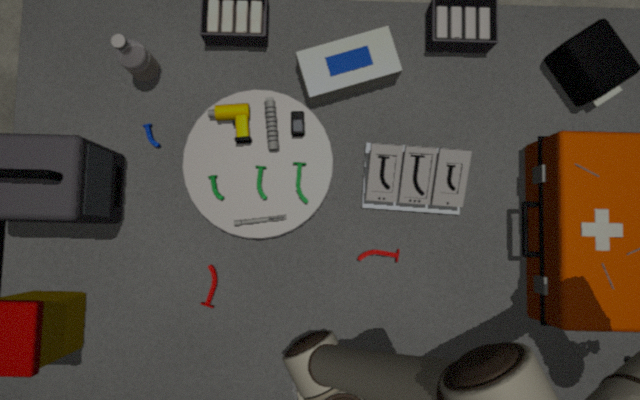

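View pics/side0.png

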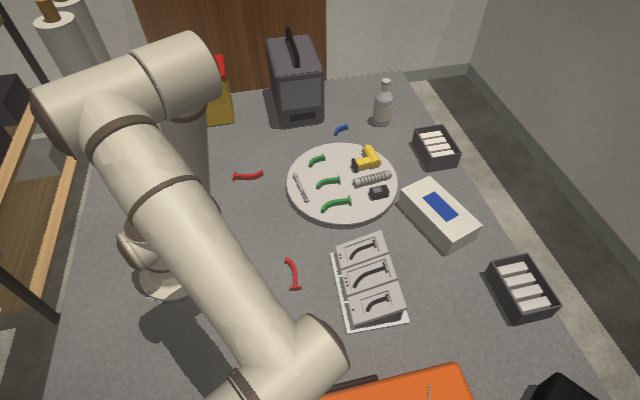

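The top view shows the three green airways on the turntable at about (216,188), (261,182) and (301,183). The rack's slots are at (384,172), (418,175) and (451,178). Next I'll zoom in and segment.

Run:
```python
from h import *
im=cv2.imread('pics/top0.png')
cv2.imwrite('pics/crop0.png',cv2.resize(im[85:245,175:480],None,fx=2.6,fy=2.6,interpolation=cv2.INTER_CUBIC))
g=get_image('top')
hsv=cv2.cvtColor(im,cv2.COLOR_BGR2HSV)
m=cv2.inRange(hsv,(40,90,40),(85,255,255))
n,l,st,c=cv2.connectedComponentsWithStats(m)
for i in range(1,n):
    if st[i,4]>30:
        ys,xs=np.where(l==i);r=cv2.minAreaRect(np.c_[xs,ys].astype(np.float32))
        P=onplane(g,cv2.boxPoints(r),46);print(c[i],st[i],P[:,:2].mean(0),np.linalg.norm(P[0]-P[1]),np.linalg.norm(P[1]-P[2]),r)
print(onplane(g,[[257,164]],28))
```

```text
[299.62 181.55] [294 163  14  40 165] [501.85 101.32] 24.733007586884273 99.11337513070016 ((300.5361328125, 182.45770263671875), (39.82345962524414, 9.96898078918457), 85.48600769042969)
[260.04 181.38] [256 166  11  33 141] [500.54 199.41] 20.56865571055665 80.92418032704268 ((260.8318786621094, 181.9779052734375), (32.527793884277344, 8.314876556396484), 86.18592071533203)
[215.18 187.7 ] [209 176  15  24 114] [483.62 310.37] 17.691497558582913 64.16449860753838 ((215.5841827392578, 187.65841674804688), (25.765165328979492, 7.2089056968688965), 69.14553833007812)
[[547.73 212.56  28.  ]]
```

View pics/crop0.png

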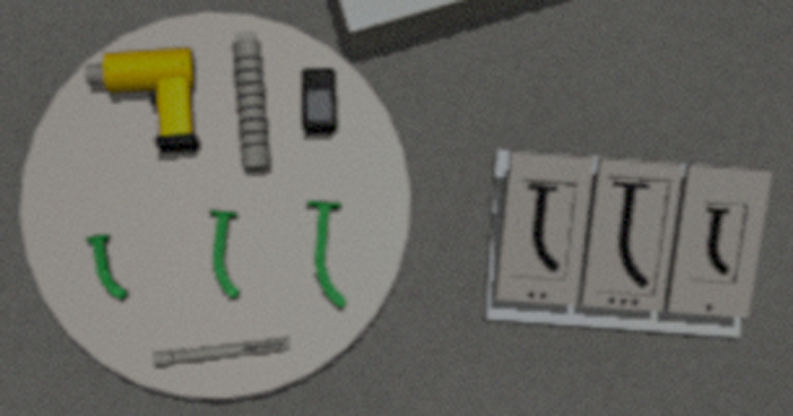

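The rack slots from left to right are medium (2 dots), large (3 dots) and small (1 dot). All the airways lie with the flange up and the tip to the right, which is the same handedness as the silhouettes. I'm moving the wrist camera over the rack for a close look.

Emit:
{"fn": "drive_tool", "kwargs": {
  "deltas": [
    [[0,0,-5],[0,0,4.6]],
    [[0,0,-5],[0,0,4.6]],
    [[0,0,-5],[0,0,4.6]],
    [[0,0,-3],[0,0,0]]
  ],
  "claw": 8.5
}}

```text
clock: 0.55
position: [148.9, -607.5, 395.9]
ee_rot: [0.001, 1.0, -0.003, 0.001]
contact_force: [0.2, -0.3, -0.1]
gripper_width: 85.1
grasp_force: 0.0
```

Run:
```python
from h import *
s=arm.read_state();print(s['position'],s['ee_rot'],s['clock'],s['contact_force'])
g=get_image('wrist');print(np.array(g['mount']),g['fx'],g['cx'],g['cy'])
t=get_image('top')
print(onplane(t,[[384,172],[418,175],[451,178]],68))
```

```text
[ 148.87 -607.48  395.94] [ 0.  1. -0.  0.] 0.55 [ 0.19 -0.33 -0.07]
[[   0.     -0.96   -0.27   66.86]
 [   1.      0.      0.      1.13]
 [  -0.     -0.27    0.96 -163.65]
 [   0.      0.      0.      1.  ]] 329.51117893734096 316.8893119703768 197.85992004614891
[[ 529.85 -101.67   68.  ]
 [ 524.58 -184.69   68.  ]
 [ 519.24 -265.31   68.  ]]
```

Emit:
{"fn": "drive_tool", "kwargs": {
  "deltas": [
    [[-2.9,3.5,0],[0,0,0]],
    [[-2.9,3.5,0],[0,0,0]],
    [[-2.9,3.5,0],[0,0,0]],
    [[-2.9,3.5,0],[0,0,0]],
    [[-2.9,3.5,0],[0,0,0]],
    [[-2.9,3.5,0],[0,0,0]],
    [[-2.9,3.5,1.5],[0,0,0]],
    [[-2.9,3.5,1.5],[0,0,0]],
    [[-2.9,3.5,1.5],[0,0,0]],
    [[-2.9,3.5,1.5],[0,0,0]],
    [[-2.9,3.5,1.5],[0,0,0]],
    [[-2.9,3.5,1.5],[0,0,0]]
  ]
}}

```text
clock: 1.85
position: [497.3, -185.1, 299.6]
ee_rot: [-0.0, 1.0, 0.0, -0.001]
contact_force: [-0.1, -1.3, -0.4]
gripper_width: 85.0
grasp_force: 0.0
```

Emit:
{"fn": "drive_tool", "kwargs": {
  "deltas": [
    [[0,0,5],[0,0,0]],
    [[0,0,5],[0,0,0]],
    [[0,0,0],[0,0,0]],
    [[0,0,0],[0,0,0]]
  ]
}}

```text
clock: 2.25
position: [497.1, -187.4, 201.4]
ee_rot: [-0.0, 1.0, -0.001, -0.001]
contact_force: [0.4, -0.7, 1.1]
gripper_width: 84.8
grasp_force: 0.0
```

```bash
cat >> h.py <<'E'
def snap(tag):
    import pickle
    s=arm.read_state();g=get_image('wrist');pickle.dump((s,g),open(f'{tag}.pkl','wb'))
    print(s['position'],np.array(s['ee_rot']),s['clock']);return s,g
E
python3 - <<'E'
from h import *
s,g=snap('rack')
im=g['img'][...,::-1][::-1,::-1]
cv2.imwrite('pics/rack.png',cv2.resize(im,None,fx=1.25,fy=1.25,interpolation=cv2.INTER_CUBIC))
E
```

```text
[ 497.11 -187.42  201.43] [-0.  1. -0. -0.] 2.25
```

View pics/rack.png

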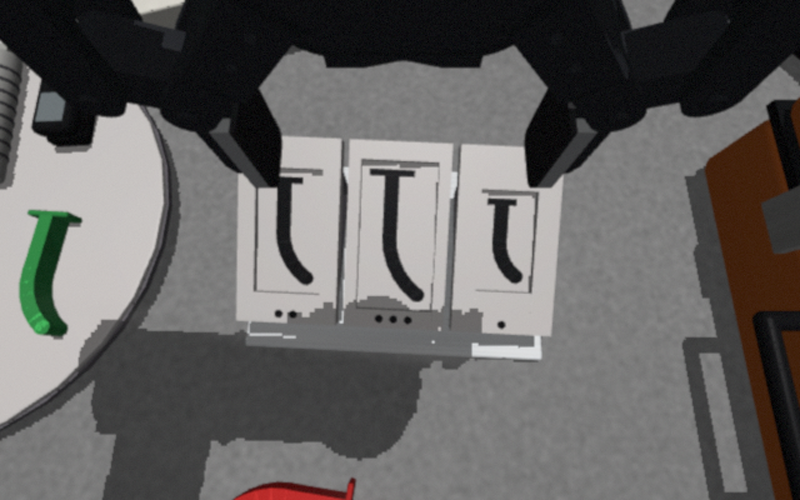

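The wrist view (rotated 180°) shows the three slots. The large silhouette (3 dots) runs from (393,172) to (418,295), and the small one (1 dot) from (502,202) to (516,278). I'll back-project both onto the 20° floor plane.

```bash
cat >> h.py <<'E'
def comp(gray_mask,seed):
    n,l,st,c=cv2.connectedComponentsWithStats(gray_mask)
    ys,xs=np.where(gray_mask>0);ids=l[ys,xs]
    k=ids[np.argmin((xs-seed[0])**2+(ys-seed[1])**2)]
    cs,_=cv2.findContours((l==k).astype(np.uint8),cv2.RETR_EXTERNAL,cv2.CHAIN_APPROX_NONE)
    return max(cs,key=len)[:,0,:]
def pose2d(P):
    """P: planar pts (x along, y across) -> centre of bbox, yaw from straight bar (x from .04L to .4L)"""
    a=0;
    for _ in range(8):
        c,sn=np.cos(a),np.sin(a);Q=P@np.array([[c,-sn],[sn,c]])
        lo,hi=Q.min(0),Q.max(0);ctr=(lo+hi)/2;L=hi[0]-lo[0]
        q=Q-ctr; b=q[(q[:,0]>.04*L)&(q[:,0]<.40*L)]
        up=b[b[:,1]>np.median(b[:,1])];dn=b[b[:,1]<=np.median(b[:,1])]
        sl=(np.polyfit(up[:,0],up[:,1],1)[0]+np.polyfit(dn[:,0],dn[:,1],1)[0])/2
        a+=np.arctan(sl)
    c,sn=np.cos(a),np.sin(a)
    return np.array([[c,-sn],[sn,c]])@ctr,np.degrees(a),hi-lo,(up[:,1].mean()+dn[:,1].mean())/2
E
python3 - <<'E'
from h import *
import pickle
s,g=pickle.load(open('rack.pkl','rb'))
K=4
gr=cv2.resize(cv2.cvtColor(g['img'],cv2.COLOR_RGB2GRAY),None,fx=K,fy=K,interpolation=cv2.INTER_CUBIC)
sn,cs=np.sin(np.radians(20)),np.cos(np.radians(20))
def fit(g,s,gr,seed,x0y0,name,thr=90):
    uv=(comp((gr<thr).astype(np.uint8)*255,np.array(seed)*K)+.5)/K-.5
    o=np.array([*x0y0,65.]);yaw=0
    for _ in range(15):
        X=np.array([np.cos(yaw)*cs,np.sin(yaw)*cs,sn]);Y=np.array([-np.sin(yaw),np.cos(yaw),0]);Z=np.cross(X,Y)
        e,d=ray(g,uv,s);P=e+d*(((o-e)@Z)/(d@Z))[:,None]
        c,a,ext,off=pose2d(np.c_[(P-o)@X,(P-o)@Y])
        t=o+c[0]*X+c[1]*Y; 
        o=np.array([t[0],t[1],65.]);yaw+=np.radians(a)
    print(name,o,np.degrees(yaw),ext,off)
for n,sd,xy in(('large',(395,240),(524,-185)),('small',(498,235),(519,-265))):
    fit(g,s,gr,(639-sd[0]/1.25,399-sd[1]/1.25),xy,n+' wrist')
t=get_image('top');tg=cv2.resize(cv2.cvtColor(t['img'],cv2.COLOR_RGB2GRAY),None,fx=K,fy=K,interpolation=cv2.INTER_CUBIC)
for n,sd,xy in(('large',(416,170),(524,-185)),('small',(451,178),(519,-265))):
    fit(t,None,tg,sd,xy,n+' top',75)
E
```

```text
large wrist [ 526.67 -181.65   65.  ] -2.824773883545681 [99.16 44.76] 5.916825104626965
small wrist [ 522.58 -263.8    65.  ] -2.8492891691987414 [63.22 29.42] 4.187597761013639
large top [ 391.57 -466.18   65.  ] -0.7712110557800271 [601.53 591.88] 128.44505937671698
small top [ 380.45 -452.58   65.  ] 16.60158811079013 [739.93 496.04] 65.33852214477206
```

Emit:
{"fn": "drive_tool", "kwargs": {
  "deltas": [
    [[0.3,4.8,0],[0,0,0]],
    [[0.3,4.8,0],[0,0,0]],
    [[0.3,4.8,0],[0,0,0]],
    [[0.3,4.8,0],[0,0,0]],
    [[0.3,4.8,0],[0,0,0]],
    [[0.3,4.8,0],[0,0,0]],
    [[0.3,4.8,0],[0,0,0]],
    [[0.3,4.8,0],[0,0,0]],
    [[0,0,0],[0,0,0]],
    [[0,0,0],[0,0,0]],
    [[0,0,0],[0,0,0]]
  ]
}}

```text
clock: 3.45
position: [473.8, 196.6, 202.8]
ee_rot: [0.0, 1.0, 0.001, 0.001]
contact_force: [-0.2, 0.5, -0.4]
gripper_width: 84.9
grasp_force: 0.0
```

```bash
cat > fit.py <<'E'
from h import *
import pickle
from scipy.optimize import minimize
K=4;sn,cs=np.sin(np.radians(20)),np.cos(np.radians(20))
def up(im): return cv2.resize(im,None,fx=K,fy=K,interpolation=cv2.INTER_CUBIC)
def outlines():
    s,g=pickle.load(open('rack.pkl','rb'));gr=up(cv2.cvtColor(g['img'],cv2.COLOR_RGB2GRAY));out={}
    for n,sd,o,yaw,ext in(('large',(395,240),(526.67,-181.65,65),-2.82,(100,46)),('small',(498,235),(522.58,-263.8,65),-2.85,(64,30))):
        uv=(comp((gr<90).astype(np.uint8)*255,(np.array((639-sd[0]/1.25,399-sd[1]/1.25)))*K)+.5)/K-.5
        y=np.radians(yaw);o=np.array(o)
        X=np.array([np.cos(y)*cs,np.sin(y)*cs,sn]);Y=np.array([-np.sin(y),np.cos(y),0]);Z=np.cross(X,Y)
        e,d=ray(g,uv,s);P=e+d*(((o-e)@Z)/(d@Z))[:,None];q=np.c_[(P-o)@X,(P-o)@Y]
        q=(q-(q.min(0)+q.max(0))/2)*np.array(ext)/(q.max(0)-q.min(0));out[n]=q
    return out
def world(q,p,z): 
    c,s_=np.cos(p[2]),np.sin(p[2]);return np.c_[q@np.array([[c,s_],[-s_,c]])+p[:2],np.full(len(q),z)]
def render(g,s,q,p,shape,z0=28,h=18):
    m=np.zeros(shape,np.uint8)
    A,B=[((proj(g,world(q,p,z),s)+.5)*K-.5) for z in(z0,z0+h)]
    for poly in (A,B): cv2.fillPoly(m,[np.round(poly*16).astype(np.int32)],255,shift=4)
    for i in range(0,len(q)-1,2):
        j=(i+2)%len(q);quad=np.round(np.array([A[i],A[j],B[j],B[i]])*16).astype(np.int32)
        cv2.fillConvexPoly(m,quad,255,shift=4)
    return m>0
def greenmask(g):
    h=cv2.cvtColor(up(g['img']),cv2.COLOR_RGB2HSV);return cv2.inRange(h,(40,90,25),(85,255,255))
def fit(g,s,q,p0,z0=28):
    M=greenmask(g);n,l,st,c=cv2.connectedComponentsWithStats(M)
    uv=(proj(g,world(np.array([[5.,5.]]),p0,z0+18),s)[0]+.5)*K
    ks=[i for i in range(1,n) if st[i,4]>300];
    k=min(ks,key=lambda i:np.min(np.hypot(*(np.argwhere(l==i)[:,::-1]-uv).T)))
    T=l==k;f=lambda p:1-(lambda m:(m&T).sum()/(m|T).sum())(render(g,s,q,p,T.shape,z0))
    r=minimize(f,p0,method='Nelder-Mead',options=dict(initial_simplex=np.array([p0,[p0[0]+15,p0[1],p0[2]],[p0[0],p0[1]+15,p0[2]],[p0[0],p0[1],p0[2]+.15]]),xatol=.05,fatol=1e-4,maxiter=150))
    return r.x[:2],np.degrees(r.x[2]),1-r.fun
E
python3 - <<'E'
from fit import *
s,g=snap('tab')
cv2.imwrite('pics/tab.png',g['img'][...,::-1][::-1,::-1])
o=outlines()
print('large',fit(g,s,o['large'],[500,100,.05]))
print('small',fit(g,s,o['small'],[484,310,.3]))
t=get_image('top')
E
```

```text
[473.78 196.64 202.83] [0. 1. 0. 0.] 3.45
large (array([505.49, 103.4 ]), np.float64(-3.811093674359362), np.float64(0.9055758618218305))
small (array([485.48, 312.9 ]), np.float64(12.811340127933198), np.float64(0.8970856102003643))
```

View pics/tab.png

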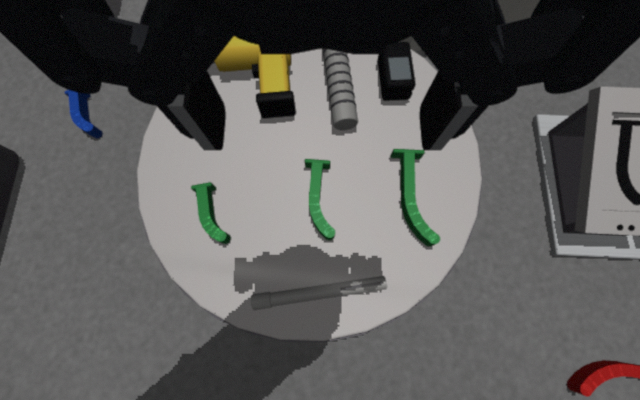

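The table view (rotated 180°) shows the small airway at about (208,212), the medium at (318,198) and the large at (413,195). The large one's grip point is about (522.5, 108.3) at yaw −3.8°. I'm approaching it now, and gripping high so the fingertips clear the 6 mm slot walls.

Emit:
{"fn": "drive_tool", "kwargs": {
  "deltas": [
    [[-1.63,-2.95,0],[0,0,0]],
    [[-1.63,-2.95,0],[0,0,0]],
    [[-1.63,-2.95,0],[0,0,0]],
    [[0,0,4],[0,0,3.8]],
    [[0,0,4],[0,0,0]],
    [[0,0,4],[0,0,0]],
    [[0,0,2],[0,0,0]],
    [[0,0,0],[0,0,0]],
    [[0,0,0],[0,0,0]]
  ],
  "claw": 4.5
}}

```text
clock: 4.45
position: [522.8, 107.9, 62.0]
ee_rot: [0.034, 0.999, -0.0, 0.001]
contact_force: [0.3, 0.8, 1.1]
gripper_width: 45.1
grasp_force: 0.0
```

Run:
```python
from fit import *
p=[]
for i in range(3):
    s,g=snap('lg')
    p.append(s['position'])
print(np.mean(p,0),s['gripper_width'])
o=outlines();q=o['large']
print('large',fit(g,s,q,[505,103,-.066]))
im=g['img'].copy()
for p_,c in(((505,103.5,-.066),(255,0,0)),):
    for z in(28,46): cv2.polylines(im,[proj(g,world(q,p_,z),s).round().astype(int)],True,c)
cv2.imwrite('pics/lg.png',im[...,::-1][::-1,::-1])
```

```text
[522.82 107.89  62.02] [ 0.03  1.   -0.    0.  ] 4.45
[523.34 108.38  62.77] [0.03 1.   0.   0.  ] 4.5
[523.47 108.68  63.08] [0.03 1.   0.   0.  ] 4.55
[523.21 108.32  62.62] 44.74955415973367
large (array([505.09, 103.54]), np.float64(-3.1745234372797118), np.float64(0.8452624503156418))
```

View pics/lg.png

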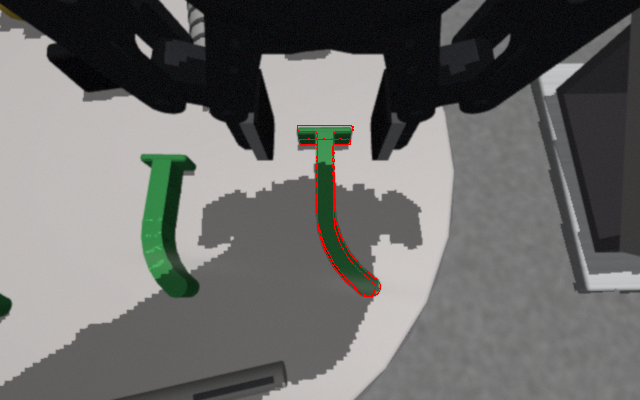

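The overlay matches the large airway closely, and the TCP is centred over the bar. I'm descending and closing.

Emit:
{"fn": "drive_tool", "kwargs": {
  "deltas": [
    [[0,0,1.3],[0,0,0]],
    [[0,0,1.3],[0,0,0]],
    [[0,0,0],[0,0,0]],
    [[0,0,0],[0,0,0]]
  ]
}}

```text
clock: 5.0
position: [522.7, 108.8, 36.3]
ee_rot: [0.033, 0.999, 0.0, 0.001]
contact_force: [-0.5, -0.9, 0.9]
gripper_width: 44.9
grasp_force: 0.0
```

Emit:
{"fn": "drive_tool", "kwargs": {
  "deltas": [
    [[0,0,0],[0,0,0]],
    [[0,0,0],[0,0,0]],
    [[0,0,0],[0,0,0]],
    [[0,0,0],[0,0,0]],
    [[0,0,0],[0,0,0]],
    [[0,0,0],[0,0,0]]
  ],
  "claw": 0
}}

```text
clock: 5.6
position: [522.0, 108.5, 35.2]
ee_rot: [0.033, 0.999, 0.0, 0.0]
contact_force: [-0.8, 0.2, -0.5]
gripper_width: -0.1
grasp_force: 0.0
```

The gripper shut on nothing, so I'll look.

Run:
```python
from fit import *
s,g=snap('lg2')
im=g['img'].copy();q=outlines()['large']
for z in(28,46): cv2.polylines(im,[proj(g,world(q,(505.1,103.5,-.066),z),s).round().astype(int)],True,(255,0,0))
for z in (0,-19): cv2.circle(im,tuple(proj(g,[np.array(s['position'])-[0,0,z]],s)[0].round().astype(int)),3,(255,255,0),-1)
cv2.imwrite('pics/lg2.png',im[...,::-1][::-1,::-1])
```

```text
[522.01 108.55  35.22] [0.03 1.   0.   0.  ] 5.6
```

View pics/lg2.png

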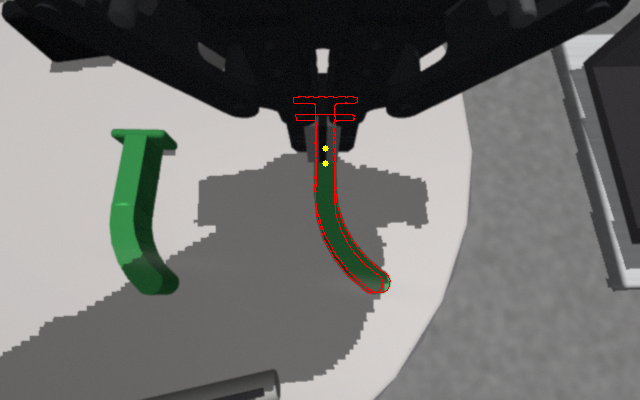

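Run:
```python
from fit import *
s,g=pickle.load(open('lg2.pkl','rb'))
im=g['img'].copy();T=np.array(s['position']);Rt=rotof(s['ee_rot'])
im=im[::-1,::-1]
c=cv2.resize(im[70:230,230:430],None,fx=3.7,fy=3.7,interpolation=cv2.INTER_CUBIC)
c=np.clip(c.astype(float)*2.0,0,255).astype(np.uint8)
for dx in(-11,11):
  for dz in(0,-19):
    u=np.array([639,399])-proj(g,[T+Rt@np.array([dx,0,dz])],s)[0]
    cv2.circle(c,tuple(((u-[230,70])*3.7).astype(int)),4,(255,255,0) if dz else (255,0,0),-1)
cv2.imwrite('pics/lg3.png',c[...,::-1])
```

```text
(no output)
```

View pics/lg3.png

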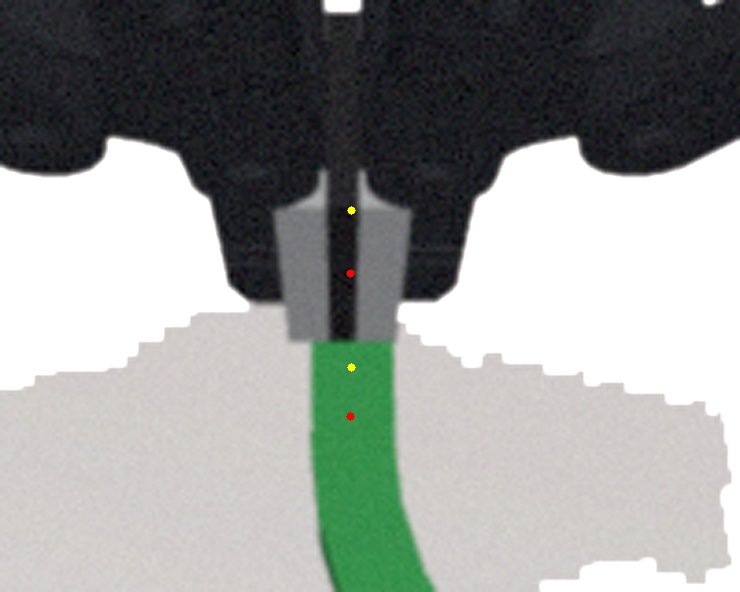

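The fingers shut just above the bar, so the pad tips sit well behind the nominal TCP. The airway is untouched. I'll open, go 12 mm lower and close again.

Emit:
{"fn": "drive_tool", "kwargs": {
  "deltas": [
    [[0,0,0],[0,0,0]],
    [[0,0,0],[0,0,0]],
    [[0,0,0],[0,0,0]],
    [[0,0,0],[0,0,0]],
    [[0,0,0.6],[0,0,0]],
    [[0,0,0.6],[0,0,0]],
    [[0,0,0],[0,0,0]]
  ],
  "claw": 4.5
}}

```text
clock: 6.35
position: [521.1, 108.1, 21.9]
ee_rot: [0.033, 0.999, -0.001, -0.001]
contact_force: [-0.1, 1.0, -0.1]
gripper_width: 44.9
grasp_force: 0.0
```

Emit:
{"fn": "drive_tool", "kwargs": {
  "deltas": [
    [[0,0,0],[0,0,0]],
    [[0,0,0],[0,0,0]],
    [[0,0,0],[0,0,0]],
    [[0,0,0],[0,0,0]],
    [[0,0,0],[0,0,0]]
  ],
  "claw": 0
}}

```text
clock: 6.85
position: [522.1, 108.6, 23.4]
ee_rot: [0.033, 0.999, 0.0, 0.0]
contact_force: [-0.2, 0.0, 1.0]
gripper_width: 7.9
grasp_force: 58.7
```

It's gripped: 58.7 N, with about 3.5 mm of zero offset in the width. I'm lifting and checking how it hangs.

Emit:
{"fn": "drive_tool", "kwargs": {
  "deltas": [
    [[0,0,-0.5],[0,0,0]],
    [[0,0,-1.5],[0,0,0]],
    [[0,0,-3],[0,0,0]],
    [[0,0,-4],[0,0,0]],
    [[0,0,-4],[0,0,0]],
    [[0,0,-3],[0,0,0]],
    [[0,0,0],[0,0,0]],
    [[0,0,0],[0,0,0]]
  ]
}}

```text
clock: 7.65
position: [521.8, 108.7, 183.9]
ee_rot: [0.033, 0.999, 0.001, 0.001]
contact_force: [-0.1, 0.7, -1.9]
gripper_width: 7.8
grasp_force: 58.7
```

Run:
```python
from fit import *
s,g=snap('lift')
q=outlines()['large'];T=np.array(s['position'])
z0=28+T[2]-23.3
im=g['img'].copy()
for z in(z0,z0+18): cv2.polylines(im,[proj(g,world(q,(505.1,103.5,-.066),z),s).round().astype(int)],True,(255,0,0))
im=im[::-1,::-1][60:340,170:490]
cv2.imwrite('pics/lift.png',cv2.resize(np.clip(im*1.5,0,255).astype(np.uint8),None,fx=2,fy=2)[...,::-1])
```

```text
[521.83 108.68 183.87] [0.03 1.   0.   0.  ] 7.65
```

View pics/lift.png

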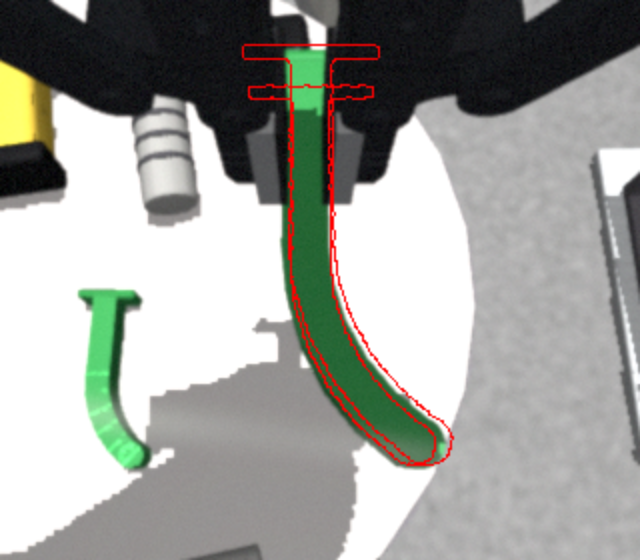

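It's held level, with a shift under 1 mm. Next I'll compute the transfer to slot_large.

```bash
cat > plan.py <<'E'
from h import *
def target(O,yaw,gx,gy,gz):
    y=np.radians(yaw);c,s=np.cos(np.radians(20)),np.sin(np.radians(20))
    X=np.array([np.cos(y)*c,np.sin(y)*c,s]);Y=np.array([-np.sin(y),np.cos(y),0]);Z=np.cross(X,Y)
    return np.array(O)+gx*X+gy*Y+gz*Z, np.c_[-X,Y,-Z]
def delta(P,Rt,n=1):
    s=arm.read_state();p=np.array(s['position']);Rc=rotof(s['ee_rot'])
    print('at',p,'shift cm (current axes)',Rc.T@(P-p)/10,'shift cm (target axes)',Rt.T@(P-p)/10,'rotvec deg',np.degrees(R.from_matrix(Rc.T@Rt).as_rotvec()))
E
python3 - <<'E'
from plan import *
for gz in (-3,57):
    P,Rt=target((526.67,-181.65,65),-2.82,16.5,5.8,gz);print(P);delta(P,Rt)
E
```

```text
[ 543.47 -176.67   67.82]
at [521.23 108.35 182.67] shift cm (current axes) [ -4.13 -28.29  11.48] shift cm (target axes) [  0.52 -28.36  12.03] rotvec deg [ -0.17 -20.07  -0.99]
[ 522.97 -175.66  124.21]
at [521.23 108.35 182.67] shift cm (current axes) [ -2.07 -28.33   5.84] shift cm (target axes) [  0.52 -28.36   6.03] rotvec deg [ -0.17 -20.07  -0.99]
```

Emit:
{"fn": "drive_tool", "kwargs": {
  "deltas": [
    [[-0.3,-4.05,0],[0,0,0]],
    [[-0.3,-4.05,0],[0,0,0]],
    [[-0.3,-4.05,0],[0,0,0]],
    [[-0.3,-4.05,0],[0,0,0]],
    [[-0.3,-4.05,0],[0,0,0]],
    [[-0.3,-4.05,0],[0,0,0]],
    [[-0.3,-4.05,0],[0,0,0]],
    [[0,0,2.9],[0,0,0]],
    [[0,0,2.9],[0,0,0]],
    [[0,0,0],[0,0,0]]
  ]
}}

```text
clock: 8.7
position: [519.7, -175.6, 119.6]
ee_rot: [0.034, 0.999, 0.001, -0.006]
contact_force: [-0.2, 0.3, -0.2]
gripper_width: 7.9
grasp_force: 58.7
```

Emit:
{"fn": "drive_tool", "kwargs": {
  "deltas": [
    [[0,0,0],[0,-5,-0.25]],
    [[0,0,0],[0,-5,-0.25]],
    [[0,0,0],[0,-5,-0.25]],
    [[0,0,0],[0,-5,-0.25]],
    [[0,0,0],[0,0,0]],
    [[0,0,0],[0,0,0]]
  ]
}}

```text
clock: 9.3
position: [524.7, -175.6, 126.1]
ee_rot: [0.023, 0.985, -0.006, 0.173]
contact_force: [1.4, 1.2, 0.7]
gripper_width: 7.9
grasp_force: 58.8
```

Run:
```python
from plan import *
p=[]
P,Rt=target((526.67,-181.65,65),-2.82,16.5,5.8,-3)
for i in range(3): s,g=snap('pl');delta(P,Rt)
im=g['img'].copy()
O,_=target((526.67,-181.65,65),-2.82,0,0,0)
im=im[::-1,::-1]
cv2.imwrite('pics/pl.png',np.clip(im*1.4,0,255).astype(np.uint8)[...,::-1])
```

```text
[ 524.65 -175.61  126.08] [ 0.02  0.98 -0.01  0.17] 9.3
at [ 525.57 -175.64  126.31] shift cm (current axes) [0.32 0.01 6.11] shift cm (target axes) [ 0.32 -0.01  6.11] rotvec deg [-0.18  0.05  0.13]
[ 525.57 -175.64  126.31] [ 0.02  0.98 -0.01  0.17] 9.35
at [ 525.79 -175.67  126.17] shift cm (current axes) [0.34 0.01 6.09] shift cm (target axes) [ 0.33 -0.01  6.09] rotvec deg [-0.17  0.05  0.11]
[ 525.79 -175.67  126.17] [ 0.02  0.98 -0.01  0.17] 9.4
at [ 525.71 -175.69  125.92] shift cm (current axes) [0.32 0.01 6.07] shift cm (target axes) [ 0.32 -0.01  6.07] rotvec deg [-0.17  0.04  0.1 ]
```

View pics/pl.png

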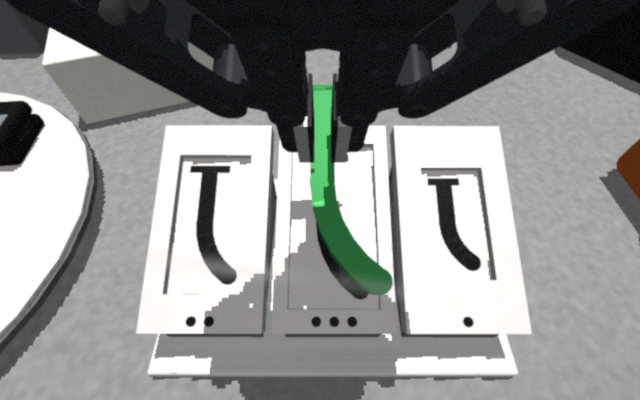

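The airway hangs over the large slot, aligned with the silhouette. I'm descending along the tool axis.

Emit:
{"fn": "drive_tool", "kwargs": {
  "deltas": [
    [[0.1,0,2],[0,0,0]],
    [[0.1,0,2],[0,0,0]],
    [[0.1,0,1],[0,0,0]],
    [[0,0,0.4],[0,0,0]],
    [[0,0,0.3],[0,0,0]],
    [[0,0,0.2],[0,0,0]],
    [[0,0,0],[0,0,0]],
    [[0,0,0],[0,0,0]]
  ]
}}

```text
clock: 10.25
position: [541.7, -176.8, 69.3]
ee_rot: [0.024, 0.984, -0.006, 0.174]
contact_force: [0.2, 0.3, -0.0]
gripper_width: 7.9
grasp_force: 58.8
```

Run:
```python
from plan import *
P,Rt=target((526.67,-181.65,65),-2.82,16.5,5.8,-4.7)
delta(P,Rt);s=arm.read_state();print(s['contact_force'],s['wrist_torque'])
```

```text
at [ 541.72 -176.79   69.34] shift cm (current axes) [-0.11  0.02  0.37] shift cm (target axes) [-0.11  0.02  0.37] rotvec deg [-0.16  0.06  0.06]
[ 0.16  0.32 -0.04] [0.07 0.74 0.04]
```

Emit:
{"fn": "drive_tool", "kwargs": {
  "deltas": [
    [[-0.1,0,0.15],[0,0,0]],
    [[0,0,0.1],[0,0,0]],
    [[0,0,0],[0,0,0]],
    [[0,0,0],[0,0,0]]
  ]
}}

```text
clock: 10.65
position: [543.5, -176.9, 66.9]
ee_rot: [0.024, 0.984, -0.006, 0.174]
contact_force: [-0.2, -0.6, -0.3]
gripper_width: 7.2
grasp_force: 58.8
```

Emit:
{"fn": "drive_tool", "kwargs": {
  "deltas": [
    [[0,0,0.1],[0,0,0]],
    [[0,0,0],[0,0,0]],
    [[0,0,0],[0,0,0]]
  ]
}}

```text
clock: 10.95
position: [543.7, -177.1, 66.7]
ee_rot: [0.024, 0.984, -0.006, 0.174]
contact_force: [-3.1, -1.3, 6.1]
gripper_width: 7.7
grasp_force: 59.8
```

Contact at 6 N means it's on the floor. I'm opening and retreating along the tool axis.

Emit:
{"fn": "drive_tool", "kwargs": {
  "deltas": [
    [[0,0,0],[0,0,0]],
    [[0,0,0],[0,0,0]],
    [[0,0,0],[0,0,0]],
    [[0,0,-0.5],[0,0,0]],
    [[0,0,-1.5],[0,0,0]],
    [[0,0,-3],[0,0,0]],
    [[0,0,-4],[0,0,0]],
    [[0,0,-2],[0,0,0]],
    [[0,0,0],[0,0,0]],
    [[0,0,0],[0,0,0]]
  ],
  "claw": 2.5
}}

```text
clock: 11.95
position: [505.8, -174.6, 169.5]
ee_rot: [0.024, 0.984, -0.006, 0.174]
contact_force: [0.0, -0.2, -0.1]
gripper_width: 25.4
grasp_force: 0.0
```

Run:
```python
from plan import *
s,g=snap('after')
im=g['img'].copy()
im=im[::-1,::-1]
cv2.imwrite('pics/after.png',np.clip(im*1.4,0,255).astype(np.uint8)[...,::-1])
# next: over small airway, level
a=np.radians(12.8);o=np.array([485.0,313.0]);gp=o+[11*np.cos(a)-4.2*np.sin(a),11*np.sin(a)+4.2*np.cos(a)]
X=np.array([np.cos(a),np.sin(a),0]);Y=np.array([-np.sin(a),np.cos(a),0]);Rt=np.c_[-X,Y,[0,0,-1]]
print(gp);delta(np.array([*gp,100]),Rt)
```

```text
[ 505.85 -174.59  169.51] [ 0.02  0.98 -0.01  0.17] 11.95
[494.8  319.53]
at [ 505.55 -174.58  168.54] shift cm (current axes) [ 5.6  49.32  5.12] shift cm (target axes) [-9.9  48.42  6.85] rotvec deg [ -2.87  19.79 -15.45]
```

View pics/after.png

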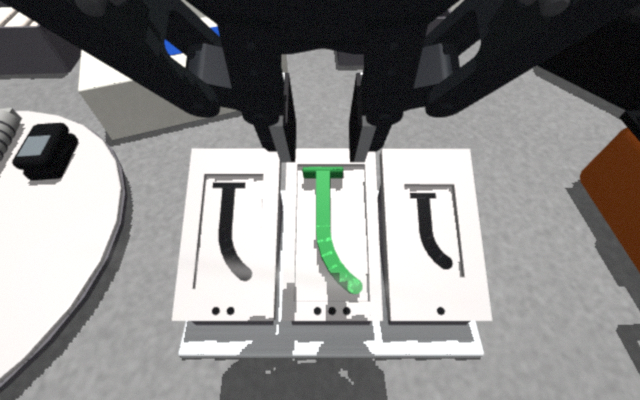

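The large airway lies in its slot over the silhouette, flange up. I've now viewed 11 pictures, one over the limit, because I miscounted. I'll view no more and use numeric checks from here. Next is the small airway.

Emit:
{"fn": "drive_tool", "kwargs": {
  "deltas": [
    [[0,0,0],[0,5,0]],
    [[0,0,0],[0,5,0]],
    [[0,0,0],[0,5,0]],
    [[0,0,0],[0,5,0]],
    [[0,0,0],[0,0,-7.8]],
    [[0,0,0],[0,0,-7.8]],
    [[0,0,0],[0,0,0]]
  ],
  "claw": 4.5
}}

```text
clock: 12.7
position: [505.6, -174.6, 167.1]
ee_rot: [-0.111, 0.994, -0.001, -0.002]
contact_force: [-0.9, 0.7, 0.4]
gripper_width: 44.9
grasp_force: 0.0
```

Emit:
{"fn": "drive_tool", "kwargs": {
  "deltas": [
    [[-0.99,4.84,0],[0,0,0]],
    [[-0.99,4.84,0],[0,0,0]],
    [[-0.99,4.84,0],[0,0,0]],
    [[-0.99,4.84,0],[0,0,0]],
    [[-0.99,4.84,0],[0,0,0]],
    [[-0.99,4.84,0],[0,0,0]],
    [[-0.99,4.84,0],[0,0,0]],
    [[-0.99,4.84,0],[0,0,0]],
    [[-0.99,4.84,0],[0,0,0]],
    [[-0.99,4.84,0],[0,0,0]],
    [[0,0,0],[0,0,0]],
    [[0,0,0],[0,0,0]]
  ]
}}

```text
clock: 13.9
position: [494.8, 320.0, 166.1]
ee_rot: [-0.111, 0.994, -0.002, -0.001]
contact_force: [-0.5, -0.3, -0.2]
gripper_width: 45.1
grasp_force: 0.0
```

```bash
cat > sm.py <<'E'
from fit import *
from plan import delta
s,g=snap('sm');s,g=snap('sm')
# wider green mask so the shaded sides count
import fit as F
F.greenmask=lambda g:cv2.inRange(cv2.cvtColor(up(g['img']),cv2.COLOR_RGB2HSV),(38,70,15),(90,255,255))
p,a,iou=F.fit(g,s,outlines()['small'],[485,313,.22]);print(p,a,iou)
a=np.radians(a);gp=p+[11*np.cos(a)-4.2*np.sin(a),11*np.sin(a)+4.2*np.cos(a)]
X=np.array([np.cos(a),np.sin(a),0]);Y=np.array([-np.sin(a),np.cos(a),0]);Rt=np.c_[-X,Y,[0,0,-1]]
print(gp);delta(np.array([*gp,23.3]),Rt)
E
python3 sm.py
```

```text
[494.77 319.97 166.06] [-0.11  0.99 -0.   -0.  ] 13.9
[494.94 318.89 166.41] [-0.11  0.99 -0.   -0.  ] 13.95
[486.31 312.75] 12.085987724505602 0.9371814693924297
[496.18 319.16]
at [495.18 318.26 166.8 ] shift cm (current axes) [-0.16  0.12 14.35] shift cm (target axes) [-0.12  0.07 14.35] rotvec deg [-0.23 -0.15  0.58]
```

Emit:
{"fn": "drive_tool", "kwargs": {
  "deltas": [
    [[-0.06,0.04,4],[0,0,0.3]],
    [[-0.06,0.04,4],[0,0,0.3]],
    [[0,0,4],[0,0,0]],
    [[0,0,1.3],[0,0,0]],
    [[0,0,1],[0,0,0]],
    [[0,0,0],[0,0,0]],
    [[0,0,0],[0,0,0]]
  ]
}}

```text
clock: 14.7
position: [497.7, 320.5, 26.4]
ee_rot: [-0.106, 0.994, -0.001, 0.001]
contact_force: [-0.1, 0.2, -0.1]
gripper_width: 45.0
grasp_force: 0.0
```

Emit:
{"fn": "drive_tool", "kwargs": {
  "deltas": [
    [[0,0,0],[0,0,0]],
    [[0,0,0],[0,0,0]],
    [[0,0,0],[0,0,0]],
    [[0,0,0],[0,0,0]],
    [[0,0,0],[0,0,0]],
    [[0,0,0],[0,0,0]]
  ],
  "claw": 0
}}

```text
clock: 15.3
position: [497.2, 320.5, 26.0]
ee_rot: [-0.106, 0.994, -0.001, 0.001]
contact_force: [-0.9, -0.4, 7.4]
gripper_width: 0.1
grasp_force: 3.3
```

At TCP z = 26 the tips just touch the top of the bar, so they sit about 20 mm behind the TCP. I'll open, go 8 mm lower and close.

Emit:
{"fn": "drive_tool", "kwargs": {
  "deltas": [
    [[0,0,-0.3],[0,0,0]],
    [[0,0,0],[0,0,0]],
    [[0,0,0],[0,0,0]],
    [[0,0,0],[0,0,0]],
    [[0,0,0],[0,0,0]],
    [[0,0,0],[0,0,0]]
  ],
  "claw": 4.5
}}

```text
clock: 15.9
position: [496.5, 319.7, 27.4]
ee_rot: [-0.106, 0.994, -0.002, -0.0]
contact_force: [0.3, 0.8, 0.2]
gripper_width: 45.2
grasp_force: 0.0
```

```bash
python3 sm.py
```

```text
[496.46 319.74  27.44] [-0.11  0.99 -0.   -0.  ] 15.9
[496.49 319.77  27.51] [-0.11  0.99 -0.   -0.  ] 15.95
[485.22 318.59] 10.803355317784426 0.9445973570267355
[495.24 324.78]
at [496.51 319.81  27.54] shift cm (current axes) [0.02 0.51 0.42] shift cm (target axes) [0.03 0.51 0.42] rotvec deg [-0.17 -0.05  1.37]
```

Emit:
{"fn": "drive_tool", "kwargs": {
  "deltas": [
    [[0,0.5,-3],[0,0,1]],
    [[0,0,-2],[0,0,0]],
    [[0,0,0],[0,0,0]],
    [[0,0,0],[0,0,0]]
  ]
}}

```text
clock: 16.4
position: [495.3, 324.9, 77.8]
ee_rot: [-0.097, 0.995, -0.001, -0.0]
contact_force: [-0.2, 0.6, -1.9]
gripper_width: 45.5
grasp_force: 0.0
```

```bash
python3 sm.py
```

```text
[495.33 324.86  77.76] [-0.1  1.  -0.  -0. ] 16.4
[494.93 324.4   76.96] [-0.1  1.  -0.  -0. ] 16.45
[485.21 318.45] 11.135431538762614 0.9431377974543442
[495.2 324.7]
at [494.79 324.21  76.59] shift cm (current axes) [-0.06  0.06  5.33] shift cm (target axes) [-0.05  0.04  5.33] rotvec deg [-0.22 -0.16  0.02]
```

Both fits agree: the squeeze slid the airway about 5 mm, and the tool is now centred over it. I'm descending to TCP z ≈ 18 and gripping.

Emit:
{"fn": "drive_tool", "kwargs": {
  "deltas": [
    [[-0.05,0.05,3],[0,0,0]],
    [[0,0,1.9],[0,0,0]],
    [[0,0,1],[0,0,0]],
    [[0,0,0],[0,0,0]],
    [[0,0,0],[0,0,0]]
  ]
}}

```text
clock: 17.0
position: [496.2, 325.4, 18.7]
ee_rot: [-0.098, 0.995, -0.002, -0.0]
contact_force: [0.1, -0.7, -0.1]
gripper_width: 44.6
grasp_force: 0.0
```

Emit:
{"fn": "drive_tool", "kwargs": {
  "deltas": [
    [[0,0,0],[0,0,0]],
    [[0,0,0],[0,0,0]],
    [[0,0,0],[0,0,0]],
    [[0,0,0],[0,0,0]],
    [[0,0,0],[0,0,0]],
    [[0,0,0],[0,0,0]]
  ],
  "claw": 0
}}

```text
clock: 17.6
position: [496.4, 325.7, 19.8]
ee_rot: [-0.098, 0.995, -0.001, 0.001]
contact_force: [-1.0, -1.5, 5.3]
gripper_width: 8.5
grasp_force: 59.9
```

Emit:
{"fn": "drive_tool", "kwargs": {
  "deltas": [
    [[0,0,-0.5],[0,0,0]],
    [[0,0,-1.5],[0,0,0]],
    [[0,0,-3],[0,0,0]],
    [[0,0,-4],[0,0,0]],
    [[0,0,-4],[0,0,0]],
    [[0,0,-3],[0,0,0]],
    [[0,0,0],[0,0,0]],
    [[0,0,0],[0,0,0]]
  ]
}}

```text
clock: 18.4
position: [495.6, 325.7, 178.9]
ee_rot: [-0.097, 0.995, -0.001, -0.0]
contact_force: [-0.4, 0.2, -0.3]
gripper_width: 8.7
grasp_force: 59.1
```

Run:
```python
from fit import *
import fit as F
from plan import *
F.greenmask=lambda g:cv2.inRange(cv2.cvtColor(up(g['img']),cv2.COLOR_RGB2HSV),(38,70,15),(90,255,255))
s,g=snap('l2');T=np.array(s['position'])
for dz in(6,9,12):
    p,a,iou=F.fit(g,s,outlines()['small'],[T[0]-10.8,T[1]-6.7,.194],z0=T[2]+dz);r=np.radians(a);d=T[:2]-p
    print(dz,p,a,iou,'grip in airway',d@[np.cos(r),np.sin(r)],d@[-np.sin(r),np.cos(r)])
P,Rt=target((522.58,-263.8,65),-2.85,11.9,4.2,50);print(P);delta(P,Rt)
print(s['gripper_width'],s['grasp_force'])
```

```text
[495.58 325.75 178.91] [-0.1  1.  -0.  -0. ] 18.4
6 [484.73 320.21] 11.54594375207092 0.8498531351156936 grip in airway 11.737947280198691 3.2498452259641093
9 [484.28 320.21] 10.911976122613844 0.8280092223366153 grip in airway 12.141786075456126 3.296134639349135
12 [483.89 320.14] 10.101662125137132 0.799376764204466 grip in airway 12.492362987642313 3.467065083115224
[ 516.88 -259.31  116.05]
at [495.16 325.26 177.72] shift cm (current axes) [  9.16 -57.75   6.38] shift cm (target axes) [ -2.66 -58.28   7.53] rotvec deg [  2.24 -20.02  13.9 ]
8.660089807346322 59.135727882385254
```

Emit:
{"fn": "drive_tool", "kwargs": {
  "deltas": [
    [[0,0,0],[0,0,7]],
    [[0,0,0],[0,0,6.9]],
    [[0,0,0],[0,0,0]]
  ]
}}

```text
clock: 18.75
position: [495.1, 325.0, 176.6]
ee_rot: [0.024, 1.0, -0.003, -0.001]
contact_force: [-0.6, -0.1, -0.2]
gripper_width: 8.3
grasp_force: 59.1
```

Emit:
{"fn": "drive_tool", "kwargs": {
  "deltas": [
    [[-0.42,-4.86,0],[0,0,0]],
    [[-0.42,-4.86,0],[0,0,0]],
    [[-0.42,-4.86,0],[0,0,0]],
    [[-0.42,-4.86,0],[0,0,0]],
    [[-0.42,-4.86,0],[0,0,0]],
    [[-0.42,-4.86,0],[0,0,0]],
    [[-0.42,-4.86,0],[0,0,0]],
    [[-0.42,-4.86,0],[0,0,0]],
    [[-0.42,-4.86,0],[0,0,0]],
    [[-0.42,-4.86,0],[0,0,0]],
    [[-0.42,-4.86,0],[0,0,0]],
    [[-0.42,-4.86,0],[0,0,0]]
  ]
}}

```text
clock: 19.95
position: [517.7, -261.0, 179.2]
ee_rot: [0.022, 1.0, -0.001, -0.001]
contact_force: [1.7, 0.6, -0.7]
gripper_width: 8.8
grasp_force: 59.1
```

Emit:
{"fn": "drive_tool", "kwargs": {
  "deltas": [
    [[0,0,3],[0,0,0]],
    [[0,0,2],[0,-5,0]],
    [[0,0,0],[0,-5,0]],
    [[0,0,0],[0,-5,0]],
    [[0,0,0],[0,-5,0]],
    [[0,0,0],[0,0,0]],
    [[0,0,0],[0,0,0]]
  ]
}}

```text
clock: 20.65
position: [518.3, -259.5, 130.1]
ee_rot: [0.022, 0.985, -0.006, 0.173]
contact_force: [1.3, 0.9, 0.2]
gripper_width: 8.8
grasp_force: 59.1
```

```bash
cat > chk.py <<'E'
from plan import *
P,Rt=target((522.58,-263.8,65),-2.85,12,3.8,-9)
for i in range(2): s,g=snap('pl2')
delta(P,Rt);print(s['contact_force'],s['gripper_width'])
E
python3 chk.py
```

```text
[ 518.29 -259.51  130.08] [ 0.02  0.98 -0.01  0.17] 20.65
[ 519.1  -259.54  130.39] [ 0.02  0.98 -0.01  0.17] 20.7
at [ 519.44 -259.48  130.46] shift cm (current axes) [ 0.72 -0.02  7.17] shift cm (target axes) [ 0.72 -0.04  7.17] rotvec deg [-0.13 -0.04  0.27]
[0.68 0.22 0.1 ] 8.4498234835467
```

Emit:
{"fn": "drive_tool", "kwargs": {
  "deltas": [
    [[0.35,0,2.5],[0,0,0]],
    [[0.35,0,2],[0,0,0]],
    [[0,0,1],[0,0,0]],
    [[0,0,0.6],[0,0,0]],
    [[0,0,0.4],[0,0,0]],
    [[0,0,0],[0,0,0]],
    [[0,0,0],[0,0,0]]
  ]
}}

```text
clock: 21.45
position: [534.6, -260.4, 67.7]
ee_rot: [0.023, 0.984, -0.006, 0.174]
contact_force: [0.5, 0.2, 0.8]
gripper_width: 8.6
grasp_force: 59.2
```

```bash
python3 chk.py
```

```text
[ 534.6  -260.39   67.65] [ 0.02  0.98 -0.01  0.17] 21.45
[ 534.57 -260.37   67.78] [ 0.02  0.98 -0.01  0.17] 21.5
at [ 534.49 -260.36   67.78] shift cm (current axes) [-0.   -0.02  0.76] shift cm (target axes) [-0.   -0.02  0.76] rotvec deg [-0.13  0.08  0.19]
[-0.66 -0.01 -0.17] 8.707931269645481
```

Emit:
{"fn": "drive_tool", "kwargs": {
  "deltas": [
    [[0,0,0.25],[0,0,0]],
    [[0,0,0.25],[0,0,0]],
    [[0,0,0],[0,0,0]],
    [[0,0,0],[0,0,0]]
  ]
}}

```text
clock: 21.95
position: [535.8, -260.4, 62.1]
ee_rot: [0.023, 0.985, -0.006, 0.173]
contact_force: [0.1, -0.6, 0.7]
gripper_width: 8.4
grasp_force: 59.2
```

Emit:
{"fn": "drive_tool", "kwargs": {
  "deltas": [
    [[0,0,0.15],[0,0,0]],
    [[0,0,0],[0,0,0]],
    [[0,0,0],[0,0,0]]
  ]
}}

```text
clock: 22.25
position: [536.2, -260.5, 61.7]
ee_rot: [0.023, 0.985, -0.006, 0.174]
contact_force: [-3.0, 1.6, 7.0]
gripper_width: 8.5
grasp_force: 60.0
```

Contact at the expected floor height. I'm releasing and retreating.

Emit:
{"fn": "drive_tool", "kwargs": {
  "deltas": [
    [[0,0,0],[0,0,0]],
    [[0,0,0],[0,0,0]],
    [[0,0,0],[0,0,0]],
    [[0,0,-0.5],[0,0,0]],
    [[0,0,-1.5],[0,0,0]],
    [[0,0,-3],[0,0,0]],
    [[0,0,-4],[0,0,0]],
    [[0,0,-3],[0,0,0]],
    [[0,0,0],[0,0,0]],
    [[0,0,0],[0,0,0]]
  ],
  "claw": 2.5
}}

```text
clock: 23.25
position: [495.3, -258.1, 175.5]
ee_rot: [0.023, 0.984, -0.006, 0.175]
contact_force: [0.2, -0.1, -0.7]
gripper_width: 25.4
grasp_force: 0.0
```

```bash
cat > ver.py <<'E'
# fit both airways in the slot frames: [x,y,yaw,height] by silhouette IoU, then pitch check
from fit import *
from plan import *
for i in range(3): s,g=snap('ver')
M=cv2.inRange(cv2.cvtColor(up(g['img']),cv2.COLOR_RGB2HSV),(38,70,15),(90,255,255));n,l,st,c=cv2.connectedComponentsWithStats(M)
for name,O,yaw in(('large',(526.67,-181.65,65),-2.82),('small',(522.58,-263.8,65),-2.85)):
    q=outlines()[name][::3];P,Rt=target(O,yaw,0,0,0);A=Rt*np.array([-1,1,-1])
    uv=(proj(g,[P],s)[0]+.5)*K
    k=min([i for i in range(1,n) if st[i,4]>300],key=lambda i:np.min(np.hypot(*(np.argwhere(l==i)[:,::-1]-uv).T)));T=l==k
    def iou(v):
        B=A@R.from_euler('zyx',[v[2],v[3],v[4]],degrees=True).as_matrix();m=np.zeros(T.shape,np.uint8);pr=[]
        for z in(0,18):
            W=P+A@np.array([v[0],v[1],0])+np.c_[q,np.full(len(q),z)]@B.T
            pr.append(np.round(((proj(g,W,s)+.5)*K-.5)*16).astype(np.int32));cv2.fillPoly(m,[pr[-1]],255,shift=4)
        for i in range(len(q)): 
            j=(i+1)%len(q);cv2.fillConvexPoly(m,np.array([pr[0][i],pr[0][j],pr[1][j],pr[1][i]]),255,shift=4)
        m=m>0;return -(m&T).sum()/(m|T).sum()
    r=minimize(iou,np.zeros(5),method='Nelder-Mead',options=dict(initial_simplex=np.vstack([np.zeros(5),np.diag([6,6,6,6,6.])]),maxiter=300,xatol=.05,fatol=1e-4))
    print(name,'x y yaw pitch roll',r.x,'IoU',-r.fun,'flat at origin IoU',-iou(np.zeros(5)))
E
python3 ver.py
```

```text
[ 495.28 -258.12  175.46] [ 0.02  0.98 -0.01  0.18] 23.25
[ 494.94 -257.96  174.06] [ 0.02  0.98 -0.01  0.17] 23.3
[ 494.77 -257.89  173.18] [ 0.02  0.98 -0.01  0.17] 23.35
large x y yaw pitch roll [-0.79  0.93  0.01 -1.   -0.45] IoU 0.9471598414795245 flat at origin IoU 0.8327356003975284
small x y yaw pitch roll [-0.83  1.27  0.53 -0.79  1.42] IoU 0.9424470329267174 flat at origin IoU 0.7982737255907363
```

Both airways fit within about 1.5 mm of their slot origins and within 1.5° of flat. The gripper is clear, so I'm handing in.

```bash
python3 -c "
from bench import arm
print(arm.job_done())"
```

```text
the job is handed in; nothing more can be done
None
```

The job is handed in at about 23 s: by my last camera fit the longest and shortest airways lie flat in their own slots, flange up and within about 1.5 mm of home; I did not re-measure the middle airway or bystanders (the gripper kept clear of them), the verdict was not returned, and I viewed 11 pictures, one over the limit of 10.

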